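# Square a press mould up on the casting slab

## Robot

A 7-joint arm with a two-finger parallel gripper is mounted at the origin on the work surface. World frame = base frame: x ahead of the robot, y to its left, z up, the work surface at z = 0. Lengths are in m, angles in rad, forces in N, time in s.
With the tool pointing down it reaches from about 0.4 to 0.875 m from the base axis. Payload 6.5 kg.
Tool frame: the origin (TCP) lies midway between the tips of the shut fingers; the grasp point (between the pads) lies 19 mm behind it; z points along the fingers, y is the line along which they close (so a half turn about z gives the same grasp; the last joint's range is limited). The gripper opens to 85 mm and grips with 20 to 120 N. Pads are 22 mm wide; open, the fingers measure 114 mm over their backs; the gripper's body (76 mm by 85 mm) begins 54 mm behind the grasp point. The pads swing forward as they close: fully open they stand 13 mm farther back than shut.
Start: joints at [-1.249, 0.536, -0.004, 1.538, 0.003, 1.067, -0.071], TCP at [0.246, 0.602, 0.231] pointing down, gripper open.
Joint ranges: [-2.7, 2.7], [-0.37, 2.16], [-1.27, 1.26], [0.24, 2.4], [-1.31, 4.45], [0.19, 1.91], [-2.76, 2.76]. Speed limits (rad/s): [2.39, 2.39, 3.14, 3.14, 3.14, 3.14, 3.14].

## Interface

Orientations are given as a unit quaternion [x, y, z, w].
In Python, from station import sense, camera, camera_model, close_job gives the robot as it stands.
- The arm moves only by the tool move_arm, never from a script. Its argument "commands" is a list of rows, each an object with "slide": the shift along the tool's x, y, z in mm, a list of three; "rotation": the turn, a rotation vector about the tool's x, y, z in rad, a list of three; "hand": the finger opening in mm, from 0 to 85.4. In form: [{"slide": [dx, dy, dz], "rotation": [ax, ay, az], "hand": hand}, ...]. A call has exactly 10 rows; each row shifts and turns the commanded pose from where the row before left it, along the tool's axes as they then stand; what a row does not reach is not made up. A row lasts 1/10 s, in which the tool goes at most 50 mm and 8.59 degrees, less where a joint would pass 70% of its speed; a pose out of reach is approached as far as the arm can. A call is refused whole if a number of a shift passes 50 or a number of a turn 0.15, either way. A call with a gripper value outside its range is refused whole. The fingers move at their own pace and stop on an object; "grip_force" is the grip in N (left out, the last holds). Time passes only in rows, so rows that do not move let the fingers close, or fill a call up. It gives the time, the measured TCP pose, the force, the opening and the grip force at its end, in the units of the state.
- sense(): the state, without advancing time (a new reading comes with each control period).
- camera(name): name is "scene" or "top" or "wrist"; returns (picture, depth): 400x640x3 uint8, red, green, blue; 400x640 float32, m along the optical axis (not along the pixel's ray), 0 where there is no reading.
- camera_model(name): a dict with "fx", "fy", "cx", "cy" (pixels), "dist" ([k1, k2, p1, p2, k3] as OpenCV has them; the pictures are not rectified), "R" (3x3) and "t" (3): a world point X has camera coordinates R X + t; the wrist camera has in their place "mount" (4x4, takes a point from camera to tool coordinates, whose origin is the TCP and whose axes are the flange's). Camera axes: x right, y down, z forward; pixel columns grow to the right and rows downward; lengths in m; the calibration is good to about 2 mm. A picture is of the moment at which its call begins: read the wrist's pose just before it. camera_model takes no time and is no camera call.
- close_job(): hands the job in; it is judged then, once.
The state is a dict: "clock": time; "q": joint angles; "dq": joint speeds; "tau": joint torques, N m; "ee_pos": TCP position; "ee_rot": TCP orientation; "contact_force": force on the tool from outside, world axes, zero at the start; "torque": the same for the moment, N m; "grip_width": finger opening in m; "finger_force": force on a finger pad.
Only numpy, scipy, OpenCV 4.12 (cv2) and the standard library are available. Lean on these libraries where they do the work, as an engineer would, in place of code of your own. Each camera call takes 0.05 s, during which the arm holds its last target. There are 200 camera calls.

## Task

Get the press mould ready for casting. First lay the T-square flat across the plaster slab and let go of it, its head flush all along the slab's near edge (the edge facing the robot); then set the press mould right side up on the slab, wholly on it, with one of its long sides flush against the blade (either side of it), and leave both lying like that. Plaster chips, so put the mould down without dropping it, and leave the mug, bowl and plaster disc where they are.

Things in the scene. Friction and masses are not known exactly. Their poses are not given: they have to be found in the camera images.
- slab: fixed white plaster slab lying on the bench, 180 (x) x 200 (y) x 25 mm high; origin at the centre of its underside; its -x side is the near edge, facing the robot (turned up to 0.3 rad)
- slab_edge (a point): middle of the slab's near edge, at its top arris (90 mm from the slab's centre, 25 mm up)
- square: loose T-square, 0.29 kg: steel blade 30 wide, 5 thick, reaching 175 mm from the head; dark wooden head across its end, 110 long (y) x 22 (x) mm, from 12 mm below to 11 mm above the blade's underside. Origin: middle of the head's inner face, level with the blade's underside; +x along the blade, away from the head. Starts with its blade on a board, the head hanging over the board's near end
- square_grip (a point): centre of the T-square's handle block (60 mm along the blade, 18 mm wide, 27 mm high, standing on the blade's top face, top 32 mm above the blade's underside), 65 mm from the head's inner face and 18.5 mm above the blade's underside
- head_left (a point): end (+y) of the head's inner face, 55 mm from the blade's middle, 6 mm below the blade's underside
- head_right (a point): the other end (-y) of the head's inner face, 55 mm from the blade's middle, 6 mm below the blade's underside
- mould: loose plaster press mould, about 0.2 kg: block 100 (x, long side) x 70 (y) x 16 mm high with a grip ridge cast on top; origin at the centre of its underside. At the start it lies on the other 20 mm high wooden board
- mould_grip (a point): centre of the mould's grip ridge (40 mm along the mould's long side, 22 mm wide, 28 mm high from the block's top face, top 44 mm above the mould's underside), 30 mm above the underside
- board_a: fixed wooden board, 220 (x) x 90 (y) x 20 mm high, that carries the T-square at the start; origin at the centre of its underside
- board_b: fixed wooden board of the same size, that carries the mould at the start
- mug: bystander: white mug, 80 mm across, 92 mm high; origin at the centre of its underside
- bowl: bystander: white bowl, 100 mm across, 50 mm high; origin at the centre of its underside
- disc: bystander: plaster disc, 70 mm across, 26 mm high; origin at the centre of its underside
There are look-alikes about, which are no part of the job. What is shaped like the mould but black, green or orange is not meant.

How it is judged:
By the outcome, as a careful person would: the job done as asked, in the order asked, and still so for the second after the job is handed in, with the robot touching nothing.
It also fails if it takes over 56 s, if anything falls off the work surface, if the arm or the gripper's body presses on something with over 40 N, if the wrist force passes 120 N, or if a joint passes its speed limit or range.

## Working session

There is one attempt and no reset: what is moved stays moved. The work goes in short steps, Python scripts to look and compute and a tool call to move; the robot and the scene stay as the last step left them, time stands still between calls to the robot, and variables do not carry over. Pictures are saved under pics/ and viewed, at most 11 in all, crops included, and the job is handed in when it is done.

Besides the shell and the picture viewer there is one more tool, called after "Call:" by a JSON object that holds its "op" and its "data". move_arm: Moves the arm, as the interface text tells. Its arguments: {"type":"object","properties":{"commands":{"type":"array"},"grip_force":{"type":"number"}},"required":["commands"]}

```bash
mkdir -p pics; ls; python3 - <<'E'
from station import *
import cv2,numpy as np
print(sense())
for n in("scene","top"):
    p,d=camera(n);cv2.imwrite(f"pics/{n}0.png",p[:,:,::-1]);np.savez(f"{n}0.npz",p=p,d=d)
    print(camera_model(n))
print(camera_model("wrist"))
E
```

```text
pics
{'clock': 0.0, 'q': array([-1.24918451,  0.53719806, -0.00443666,  1.53885691,  0.00257794,
        1.06728324, -0.07117795]), 'dq': array([ 6.02178777e-05,  6.35576462e-04, -1.72479937e-03,  9.88828230e-04,
        1.60571698e-03, -1.83434288e-04, -1.50771834e-04]), 'tau': array([-5.74673977e-04, -5.83400309e+01,  1.04853038e+00, -2.59106380e+01,
        1.23597623e-02,  9.50822665e-03,  5.23080502e-06]), 'ee_pos': array([0.24558233, 0.60114861, 0.23039875]), 'ee_rot': array([ 1.92652957e-01,  9.81266570e-01, -8.62474869e-04, -1.13672908e-04]), 'contact_force': array([ 0.7812002 ,  0.20683488, -0.00535394]), 'torque': array([-0.01168256, -0.02015133,  0.0634741 ]), 'finger_force': 0.0, 'grip_width': 0.08545959978513744}
{'fx': 409.51002578108603, 'fy': 409.51002578108603, 'cx': 322.4638324697135, 'cy': 201.12552591874584, 'dist': array([-0.09774759,  0.        ,  0.        ,  0.        ,  0.        ]), 'R': array([[-0.63607189,  0.77120794, -0.02551204],
       [ 0.41503037,  0.31405907, -0.8538833 ],
       [-0.65050929, -0.55371944, -0.51983886]]), 't': array([ 0.27367502, -0
[... 249 characters left out ...]
9,  0.01209155],
       [-0.98488373,  0.00368375, -0.17317755],
       [ 0.17311737, -0.01292464, -0.98481639]]), 't': array([0.05095339, 0.54799583, 1.08203851])}
{'fx': 298.3778637709164, 'fy': 298.3778637709164, 'cx': 318.14975505969466, 'cy': 200.56250776717008, 'dist': array([-0.04299169,  0.        ,  0.        ,  0.        ,  0.        ]), 'mount': array([[-7.30190304e-04, -9.54254668e-01, -2.98994141e-01,
         7.71993664e-02],
       [ 9.99999733e-01, -6.91835456e-04, -2.34127987e-04,
        -9.52136434e-04],
       [ 1.65629770e-05, -2.98994232e-01,  9.54254918e-01,
        -1.42652002e-01],
       [ 0.00000000e+00,  0.00000000e+00,  0.00000000e+00,
         1.00000000e+00]])}
```

View pics/top0.png

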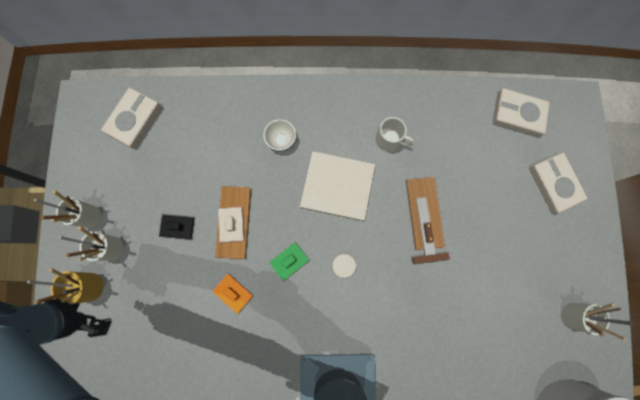

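View pics/scene0.png

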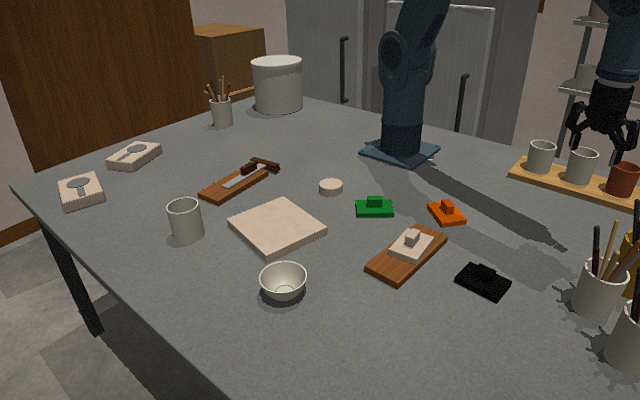

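The top view shows the slab at (338,186), the T-square blade at (426,220) with its head at (430,258), the mould at (231,224), the disc at (344,266), the mug at (393,130) and the bowl at (279,135). The scene view agrees with this. Next I measure with depth.

```bash
cat > h.py <<'E'
import numpy as np,cv2
from station import *
from scipy.spatial.transform import Rotation as Rn
def world(d,m,R=None,t=None):
    K=np.array([[m['fx'],0,m['cx']],[0,m['fy'],m['cy']],[0,0,1]])
    v,u=np.mgrid[:d.shape[0],:d.shape[1]]
    n=cv2.undistortPoints(np.stack([u,v],-1).reshape(-1,1,2).astype(np.float64),K,m['dist']).reshape(*d.shape,2)
    c=np.dstack([n*d[...,None],d])
    if R is None: R,t=m['R'],m['t']
    return (c-t)@R   # R^T(c-t)
def ray(px,z,m,R=None,t=None):
    "pixel list -> world xy at height z"
    K=np.array([[m['fx'],0,m['cx']],[0,m['fy'],m['cy']],[0,0,1]])
    n=cv2.undistortPoints(np.array(px,float).reshape(-1,1,2),K,m['dist']).reshape(-1,2)
    if R is None: R,t=m['R'],m['t']
    o=-R.T@t; r=np.c_[n,np.ones(len(n))]@R
    return o+r*((z-o[2])/r[:,2])[:,None]
def wristRt(s):
    M=np.eye(4);M[:3,:3]=Rn.from_quat(s['ee_rot']).as_matrix();M[:3,3]=s['ee_pos']
    C=np.linalg.inv(M@camera_model('wrist')['mount']);return C[:3,:3],C[:3,3]
def rect(mask,W):
    c,(w,h),a=cv2.minAreaRect(W[mask][:,:2].astype(np.float32)*1000);return np.round(c,1),round(w,1),round(h,1),round(a,2)
E
python3 - <<'E'
from h import *
f=np.load('top0.npz');m=camera_model('top');W=world(f['d'],m);p=f['p'].astype(int)
def box(c0,r0,c1,r1):
    b=np.zeros(W.shape[:2],bool);b[r0:r1,c0:c1]=1;return b
z=W[...,2]
print('bench z',np.median(z[300:330,420:500]))
def rep(n,b,lo,hi,extra=None):
    k=b&(z>lo)&(z<hi)
    if extra is not None:k&=extra
    _,l,st,_=cv2.connectedComponentsWithStats(k.astype(np.uint8));i=1+np.argmax(st[1:,4]);k=l==i
    print(n,k.sum(),np.median(z[k]).round(4),rect(k,W))
rep('slab',box(290,140,385,230),.017,.04)
bright=p.sum(2)
sat=p.max(2)-p.min(2)
rep('boardA',box(400,170,455,270),.01,.08)
rep('head',box(405,246,456,270),.012,.06)
rep('handle',box(405,210,450,250),.04,.08)
rep('mould',box(210,195,255,250),.03,.1)
rep('ridge',box(210,195,255,250),.05,.1)
rep('boardB',box(210,175,255,270),.01,.028)
rep('disc',box(325,250,362,285),.01,.06)
rep('mug',box(370,110,420,160),.06,.2)
rep('bowl',box(255,110,305,160),.03,.2)
s=cv2.imread('pics/top0.png');a=cv2.resize(s[165:275,395:465],None,fx=5,fy=5,interpolation=3)[:,:350];b=cv2.resize(s[165:275,200:270],None,fx=5,fy=5,interpolation=3)
cv2.imwrite('pics/c.png',np.hstack([a,b]))
E
```

```text
bench z -5.8912717546340794e-05
slab 3737 0.0248 (array([612.7,  -8.2]), 200.6, 181.3, 77.82)
boardA 2440 0.0215 (array([ 506.5, -273.7]), 260.8, 109.9, 4.72)
head 416 0.0296 (array([ 398.4, -282.9]), 108.7, 51.3, 89.76)
handle 137 0.0512 (array([ 463. , -275.4]), 55.7, 20.2, 6.96)
mould 760 0.0358 (array([490.8, 314.4]), 101.1, 68.8, 4.9)
ridge 101 0.0627 (array([490.2, 314.7]), 39.1, 20.2, 5.35)
boardB 1323 0.0196 (array([501.9, 311.7]), 89.7, 219.7, 87.02)
disc 432 0.0256 (array([369.5, -22.3]), 68.4, 64.8, 89.5)
mug 337 0.0801 (array([ 769.5, -183. ]), 81.0, 100.4, 9.07)
bowl 286 0.0459 (array([767.7, 170.4]), 97.8, 97.1, 9.24)
```

View pics/c.png

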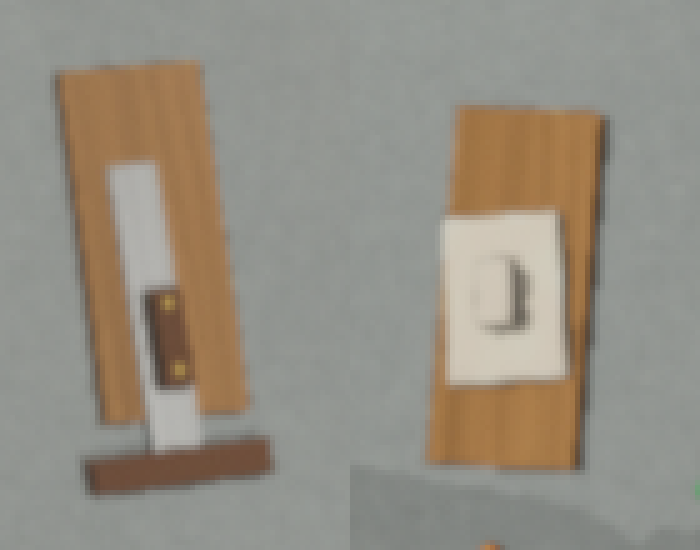

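The sizes check out (slab 200×181 at yaw −12.2°, mould 101×69 at 4.9°, handle at (463,−275), yaw 7°). The crop shows the blade, the handle (crop px 168,335) and the head (180,465). Next is a move planner.

```bash
cat > plan.py <<'E'
from h import *
def plan(pos,yaw,n,s=None,p0=None,y0=None,turn_dir=0):
    """n equal rows to world pos (mm), tool-x yaw (deg); prints rows. straight line, constant turn"""
    if p0 is None:
        s=s or sense();p0=s['ee_pos']*1000;R=Rn.from_quat(s['ee_rot']).as_matrix()
        y0=np.degrees(np.arctan2(R[1,0],R[0,0]))
    d=(np.array(pos)-p0)/n
    w=(yaw-y0+180)%360-180
    if turn_dir and w*turn_dir<0: w+=360*turn_dir
    print('from',p0.round(1),round(y0,2),'turn/row',round(-np.radians(w)/n,4))
    for i in range(n):
        a=np.radians(y0+w*i/n);x=np.array([np.cos(a),np.sin(a),0]);y=np.array([np.sin(a),-np.cos(a),0])
        print([round(d@x,1),round(d@y,1),round(-d[2],1)],end=' ')
    print()
    return np.array(pos,float),yaw
E
python3 - <<'E'
from plan import *
a=plan([500,250,230],82,10)
a=plan([480,-260,200],7,16,p0=a[0],y0=a[1])
E
```

```text
from [245.6 601.2 230.5] 157.78 turn/row 0.1323
[np.float64(-36.8), np.float64(-22.9), np.float64(0.0)] [np.float64(-39.5), np.float64(-17.8), np.float64(0.0)] [np.float64(-41.5), np.float64(-12.5), np.float64(0.0)] [np.float64(-42.8), np.float64(-6.9), np.float64(0.0)] [np.float64(-43.3), np.float64(-1.2), np.float64(0.0)] [np.float64(-43.1), np.float64(4.6), np.float64(0.0)] [np.float64(-42.1), np.float64(10.2), np.float64(0.0)] [np.float64(-40.4), np.float64(15.7), np.float64(0.0)] [np.float64(-38.0), np.float64(20.9), np.float64(0.0)] [np.float64(-34.9), np.float64(25.7), np.float64(0.0)] 
from [500. 250. 230.] 82 turn/row 0.0818
[np.float64(-31.7), np.float64(3.2), np.float64(1.9)] [np.float64(-31.4), np.float64(5.8), np.float64(1.9)] [np.float64(-30.8), np.float64(8.3), np.float64(1.9)] [np.float64(-30.0), np.float64(10.8), np.float64(1.9)] [np.float64(-29.0), np.float64(13.2), np.float64(1.9)] [np.float64(-27.8), np.float64(15.6), np.float64(1.9)] [np.float64(-26.5), np.float64(17.8), np.float64(1.9)] [np.float64(-24.9), np.float64(19.9), np.float64(1.9)] [np.float64(-23.2), np.float64(21.9), np.float64(1.9)] [np.float64(-21.4), np.float64(23.7), np.float64(1.9)] [np.float64(-19.4), np.float64(25.4), np.float64(1.9)] [np.float64(-17.2), np.float64(26.8), np.float64(1.9)] [np.float64(-15.0), np.float64(28.2), np.float64(1.9)] [np.float64(-12.6), np.float64(29.3), np.float64(1.9)] [np.float64(-10.2), np.float64(30.2), np.float64(1.9)] [np.float64(-7.7), np.float64(31.0), np.float64(1.9)]
```

Call:
{"op": "move_arm", "data": {"commands": [{"slide":[-37,-23,0],"rotation":[0,0,0.132],"hand":85},{"slide":[-39,-18,0],"rotation":[0,0,0.132],"hand":85},{"slide":[-41,-13,0],"rotation":[0,0,0.132],"hand":85},{"slide":[-43,-7,0],"rotation":[0,0,0.132],"hand":85},{"slide":[-43,-1,0],"rotation":[0,0,0.132],"hand":85},{"slide":[-43,5,0],"rotation":[0,0,0.132],"hand":85},{"slide":[-42,10,0],"rotation":[0,0,0.132],"hand":85},{"slide":[-40,16,0],"rotation":[0,0,0.132],"hand":85},{"slide":[-38,21,0],"rotation":[0,0,0.132],"hand":85},{"slide":[-35,26,0],"rotation":[0,0,0.132],"hand":85}], "grip_force": 100}}

```text
clock: 1.1
ee_pos: [0.5007, 0.2501, 0.2312]
ee_rot: [0.756, 0.655, -0.0, -0.0]
contact_force: [0.3, 0.3, -0.0]
grip_width: 0.0848
finger_force: 0.0
```

Call:
{"op": "move_arm", "data": {"commands": [{"slide":[-32,3,0],"rotation":[0,0,0.082],"hand":85},{"slide":[-31,6,0],"rotation":[0,0,0.082],"hand":85},{"slide":[-31,8,0],"rotation":[0,0,0.082],"hand":85},{"slide":[-30,11,0],"rotation":[0,0,0.082],"hand":85},{"slide":[-29,13,0],"rotation":[0,0,0.082],"hand":85},{"slide":[-28,16,0],"rotation":[0,0,0.082],"hand":85},{"slide":[-26,18,0],"rotation":[0,0,0.082],"hand":85},{"slide":[-25,20,0],"rotation":[0,0,0.082],"hand":85},{"slide":[-23,22,0],"rotation":[0,0,0.082],"hand":85},{"slide":[-21,24,0],"rotation":[0,0,0.082],"hand":85}]}}

```text
clock: 2.1
ee_pos: [0.489, -0.0683, 0.2312]
ee_rot: [0.954, 0.301, -0.0, -0.0]
contact_force: [0.9, -1.4, -0.0]
grip_width: 0.0849
finger_force: 0.0
```

```bash
python3 - <<'E'
from plan import *
plan([463,-275.4,140],7,10)
E
```

```text
from [489.  -68.3 231.2] 34.99 turn/row 0.0489
[np.float64(-14.0), np.float64(15.5), np.float64(9.1)] [np.float64(-13.2), np.float64(16.1), np.float64(9.1)] [np.float64(-12.4), np.float64(16.8), np.float64(9.1)] [np.float64(-11.6), np.float64(17.4), np.float64(9.1)] [np.float64(-10.7), np.float64(17.9), np.float64(9.1)] [np.float64(-9.8), np.float64(18.4), np.float64(9.1)] [np.float64(-8.9), np.float64(18.9), np.float64(9.1)] [np.float64(-8.0), np.float64(19.3), np.float64(9.1)] [np.float64(-7.1), np.float64(19.6), np.float64(9.1)] [np.float64(-6.1), np.float64(20.0), np.float64(9.1)]
```

Tracking is excellent. I go above the square and take a wrist look there.

Call:
{"op": "move_arm", "data": {"commands": [{"slide":[-14,15,9],"rotation":[0,0,0.049],"hand":85},{"slide":[-13,16,9],"rotation":[0,0,0.049],"hand":85},{"slide":[-12,17,9],"rotation":[0,0,0.049],"hand":85},{"slide":[-12,17,9],"rotation":[0,0,0.049],"hand":85},{"slide":[-11,18,9],"rotation":[0,0,0.049],"hand":85},{"slide":[-10,18,9],"rotation":[0,0,0.049],"hand":85},{"slide":[-9,19,9],"rotation":[0,0,0.049],"hand":85},{"slide":[-8,19,9],"rotation":[0,0,0.049],"hand":85},{"slide":[-7,20,9],"rotation":[0,0,0.049],"hand":85},{"slide":[-6,20,9],"rotation":[0,0,0.049],"hand":85}]}}

```text
clock: 3.1
ee_pos: [0.4631, -0.2742, 0.1407]
ee_rot: [0.998, 0.061, -0.0, -0.0]
contact_force: [0.9, 0.1, -0.3]
grip_width: 0.0847
finger_force: 0.0
```

```bash
python3 - <<'E'
from plan import *
s=sense();R,t=wristRt(s);p,d=camera('wrist');m=camera_model('wrist')
cv2.imwrite('pics/w1.png',p[:,:,::-1]);np.savez('w1.npz',p=p,d=d,R=R,t=t)
W=world(d,m,R,t);z=W[...,2]
near=(abs(W[...,0]-.463)<.06)&(abs(W[...,1]+.275)<.04)&(d>0)
k=near&(z>.042)&(z<.06)
_,l,st,_=cv2.connectedComponentsWithStats(k.astype(np.uint8));print(st[:,4]);k=l==1+np.argmax(st[1:,4])
print(np.median(z[k]),rect(k,W)); print(s['ee_pos'])
plan([463,-275.4,50],7,10)
E
```

```text
[254448   1552]
0.05192343780167436 (array([ 462.1, -275.4]), 60.2, 18.0, 6.6)
[ 0.46312631 -0.27424801  0.14065749]
from [ 461.5 -277.8  139.9] 6.65 turn/row -0.0006
[np.float64(0.2), np.float64(-0.2), np.float64(9.0)] [np.float64(0.2), np.float64(-0.2), np.float64(9.0)] [np.float64(0.2), np.float64(-0.2), np.float64(9.0)] [np.float64(0.2), np.float64(-0.2), np.float64(9.0)] [np.float64(0.2), np.float64(-0.2), np.float64(9.0)] [np.float64(0.2), np.float64(-0.2), np.float64(9.0)] [np.float64(0.2), np.float64(-0.2), np.float64(9.0)] [np.float64(0.2), np.float64(-0.2), np.float64(9.0)] [np.float64(0.2), np.float64(-0.2), np.float64(9.0)] [np.float64(0.2), np.float64(-0.2), np.float64(9.0)]
```

View pics/w1.png

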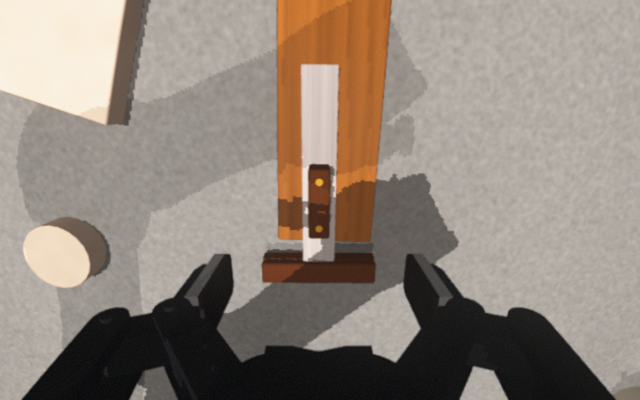

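The wrist view puts the handle at (319,200) and the head at (319,268). The handle measures 60×18 mm at (462.1,−275.4), yaw 6.6°. I descend, then grip.

Call:
{"op": "move_arm", "data": {"commands": [{"slide":[0,-1,14],"rotation":[0,0,0],"hand":70},{"slide":[0,-1,14],"rotation":[0,0,0],"hand":60},{"slide":[0,0,14],"rotation":[0,0,0],"hand":60},{"slide":[0,0,14],"rotation":[0,0,0],"hand":60},{"slide":[0,0,14],"rotation":[0,0,0],"hand":60},{"slide":[0,0,14],"rotation":[0,0,0],"hand":60},{"slide":[0,0,14],"rotation":[0,0,0],"hand":60},{"slide":[0,0,14],"rotation":[0,0,0],"hand":60},{"slide":[0,0,0],"rotation":[0,0,0],"hand":60},{"slide":[0,0,0],"rotation":[0,0,0],"hand":60}]}}

```text
clock: 4.15
ee_pos: [0.463, -0.2719, 0.0291]
ee_rot: [0.998, 0.062, -0.0, -0.0]
contact_force: [0.3, -0.3, 0.2]
grip_width: 0.0604
finger_force: 0.0
```

Call:
{"op": "move_arm", "data": {"commands": [{"slide":[0,0,0],"rotation":[0,0,0],"hand":0},{"slide":[0,0,0],"rotation":[0,0,0],"hand":0},{"slide":[0,0,0],"rotation":[0,0,0],"hand":0},{"slide":[0,0,0],"rotation":[0,0,0],"hand":0},{"slide":[0,0,0],"rotation":[0,0,0],"hand":0},{"slide":[0,0,0],"rotation":[0,0,0],"hand":0},{"slide":[0,0,0],"rotation":[0,0,0],"hand":0},{"slide":[0,0,0],"rotation":[0,0,0],"hand":0},{"slide":[0,0,0],"rotation":[0,0,0],"hand":0},{"slide":[0,0,0],"rotation":[0,0,0],"hand":0}]}}

```text
clock: 5.15
ee_pos: [0.4638, -0.2724, 0.0303]
ee_rot: [0.998, 0.062, 0.001, 0.001]
contact_force: [-1.8, -0.1, 6.9]
grip_width: 0.0157
finger_force: 98.2
```

Call:
{"op": "move_arm", "data": {"commands": [{"slide":[0,0,-4],"rotation":[0,0,0],"hand":0},{"slide":[0,0,-8],"rotation":[0,0,0],"hand":0},{"slide":[0,0,-12],"rotation":[0,0,0],"hand":0},{"slide":[0,0,-12],"rotation":[0,0,0],"hand":0},{"slide":[0,0,-12],"rotation":[0,0,0],"hand":0},{"slide":[0,0,-12],"rotation":[0,0,0],"hand":0},{"slide":[0,0,-12],"rotation":[0,0,0],"hand":0},{"slide":[0,0,-8],"rotation":[0,0,0],"hand":0},{"slide":[0,0,0],"rotation":[0,0,0],"hand":0},{"slide":[0,0,0],"rotation":[0,0,0],"hand":0}]}}

```text
clock: 6.15
ee_pos: [0.4631, -0.2715, 0.1092]
ee_rot: [0.998, 0.062, -0.0, -0.0]
contact_force: [-0.1, -0.1, -3.6]
grip_width: 0.0159
finger_force: 97.7
```

```bash
python3 - <<'E'
from plan import *
s=sense();R,t=wristRt(s);print(Rn.from_quat(s['ee_rot']).as_matrix().round(4)[:,2])
p,d=camera('wrist');m=camera_model('wrist')
cv2.imwrite('pics/w2.png',p[:,:,::-1])
W=world(d,m,R,t);np.savez('w2.npz',p=p,d=d,W=W)
# express in tool-axis frame, check blade tilt
T=(W-s['ee_pos'])@Rn.from_quat(s['ee_rot']).as_matrix()*1000
for v in (40,80,120,160,250,262,270): print(v,T[v,[300,312,319,335]].round(1).tolist())
plan([578,-26,110],-12.2,20)
E
```

```text
[-0.e+00  2.e-04 -1.e+00]
40 [[104.6, -7.7, 5.6], [104.6, -2.3, 5.4], [104.5, 0.9, 5.1], [104.6, 8.1, 5.5]]
80 [[87.6, -8.0, 5.4], [87.5, -2.4, 4.7], [87.6, 0.9, 5.6], [87.5, 8.3, 4.7]]
120 [[69.5, -8.3, 5.5], [69.5, -2.5, 5.4], [69.5, 0.9, 5.4], [69.4, 8.6, 6.6]]
160 [[50.1, -8.6, 5.6], [50.1, -2.6, 5.1], [50.2, 0.9, 5.1], [50.2, 8.8, 4.9]]
250 [[13.8, -7.8, -21.1], [14.5, -2.3, -22.4], [14.2, 0.8, -21.9], [14.2, 8.0, -21.9]]
262 [[10.4, -7.6, -25.9], [8.8, -2.4, -22.9], [8.2, 0.8, -21.9], [7.8, 8.1, -21.1]]
270 [[8.0, -7.5, -28.5], [4.7, -2.4, -23.0], [3.5, 0.8, -20.9], [3.9, 8.1, -21.7]]
from [ 462.9 -271.4  109. ] 7.1 turn/row 0.0168
[np.float64(7.2), np.float64(-11.5), np.float64(-0.1)] [np.float64(7.0), np.float64(-11.6), np.float64(-0.1)] [np.float64(6.8), np.float64(-11.7), np.float64(-0.1)] [np.float64(6.6), np.float64(-11.8), np.float64(-0.1)] [np.float64(6.4), np.float64(-11.9), np.float64(-0.1)] [np.float64(6.2), np.float64(-12.0), np.float64(-0.1)] [np.float64(6.0), np.float64(-12.1), np.float64(-0.1)] [np.float64(5.8), np.float64(-12.2), np.float64(-0.1)] [np.float64(5.6), np.float64(-12.3), np.float64(-0.1)] [np.float64(5.4), np.float64(-12.4), np.float64(-0.1)] [np.float64(5.2), np.float64(-12.5), np.float64(-0.1)] [np.float64(5.0), np.float64(-12.6), np.float64(-0.1)] [np.float64(4.8), np.float64(-12.7), np.float64(-0.1)] [np.float64(4.6), np.float64(-12.8), np.float64(-0.1)] [np.float64(4.3), np.float64(-12.8), np.float64(-0.1)] [np.float64(4.1), np.float64(-12.9), np.float64(-0.1)] [np.float64(3.9), np.float64(-13.0), np.float64(-0.1)] [np.float64(3.7), np.float64(-13.0), np.float64(-0.1)] [np.float64(3.5), np.float64(-13.1), np.float64(-0.1)] [np.float64(3.3), np.float64(-13.2), np.float64(-0.1)]
```

View pics/w2.png

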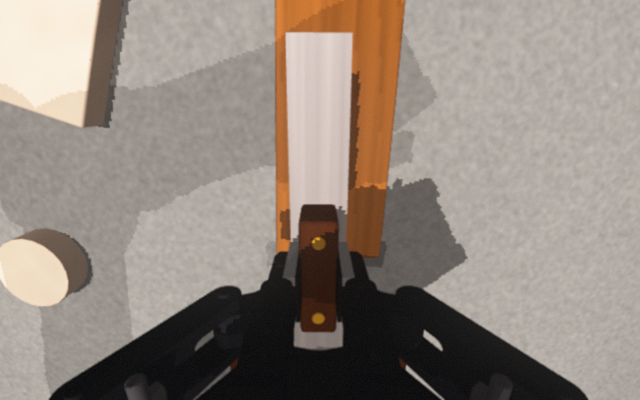

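The blade tip is at (320,32), so the square is held level and straight: its origin is at tool x = −67 and its underside 10.5 mm below the TCP. I carry it over the slab.

Call:
{"op": "move_arm", "data": {"commands": [{"slide":[7,-11,0],"rotation":[0,0,0.017],"hand":0},{"slide":[7,-12,0],"rotation":[0,0,0.017],"hand":0},{"slide":[7,-12,0],"rotation":[0,0,0.017],"hand":0},{"slide":[7,-12,0],"rotation":[0,0,0.017],"hand":0},{"slide":[6,-12,0],"rotation":[0,0,0.017],"hand":0},{"slide":[6,-12,0],"rotation":[0,0,0.017],"hand":0},{"slide":[6,-12,0],"rotation":[0,0,0.017],"hand":0},{"slide":[6,-12,0],"rotation":[0,0,0.017],"hand":0},{"slide":[5,-12,0],"rotation":[0,0,0.017],"hand":0},{"slide":[5,-12,0],"rotation":[0,0,0.017],"hand":0}]}}

```text
clock: 7.2
ee_pos: [0.5192, -0.149, 0.1086]
ee_rot: [1.0, -0.023, -0.001, -0.0]
contact_force: [0.1, 0.6, -3.2]
grip_width: 0.0157
finger_force: 97.7
```

Call:
{"op": "move_arm", "data": {"commands": [{"slide":[5,-12,0],"rotation":[0,0,0.017],"hand":0},{"slide":[5,-13,0],"rotation":[0,0,0.017],"hand":0},{"slide":[5,-13,0],"rotation":[0,0,0.017],"hand":0},{"slide":[5,-13,0],"rotation":[0,0,0.017],"hand":0},{"slide":[4,-13,0],"rotation":[0,0,0.017],"hand":0},{"slide":[4,-13,0],"rotation":[0,0,0.017],"hand":0},{"slide":[4,-13,0],"rotation":[0,0,0.016],"hand":0},{"slide":[4,-13,0],"rotation":[0,0,0.016],"hand":0},{"slide":[4,-13,0],"rotation":[0,0,0.016],"hand":0},{"slide":[0,0,0],"rotation":[0,0,0],"hand":0}]}}

```text
clock: 8.2
ee_pos: [0.5728, -0.0365, 0.1084]
ee_rot: [0.995, -0.096, -0.0, -0.0]
contact_force: [0.2, 0.1, -3.0]
grip_width: 0.016
finger_force: 97.9
```

```bash
python3 - <<'E'
from plan import *
s=sense();R,t=wristRt(s)
p,d=camera('wrist');m=camera_model('wrist');W=world(d,m,R,t);z=W[...,2]
cv2.imwrite('pics/w3.png',p[:,:,::-1]);np.savez('w3.npz',p=p,d=d,W=W)
# slab top points and edges in slab frame (yaw -12.18)
k=(d>0)&(abs(z-.025)<.004);P=W[k][:,:2]*1000
a=np.radians(-12.18);ex=np.array([np.cos(a),np.sin(a)]);ey=np.array([-np.sin(a),np.cos(a)]);E=np.array([524.7,10.8])
Q=np.c_[(P-E)@ex,(P-E)@ey];print('zmed',np.median(z[k]),Q.min(0),Q.max(0))
for side in(-1,1): # long side edges y'=+-100
    xs,ys=[],[]
    for x in range(0,180,6):
        r=Q[(abs(Q[:,0]-x)<3)&(Q[:,1]*side>30)&(abs(Q[:,1])<112)]
        if len(r)>10: xs.append(x);ys.append(side*np.percentile(side*r[:,1],99.5))
    if len(xs)>3: print(side,len(xs),xs[0],xs[-1],np.polyfit(xs,ys,1),np.round(ys,1).tolist())
xs,ys=[],[]
for y in range(-96,97,6):
    r=Q[(abs(Q[:,1]-y)<3)&(Q[:,0]<20)&(Q[:,0]>-15)]
    if len(r)>10: xs.append(y);ys.append(np.percentile(r[:,0],.5))
print('near',xs,np.round(ys,1).tolist())
tc=s['ee_pos'][:2]*1000-E;print('tcp slab',tc@ex,tc@ey,s['ee_pos'])
plan(s['ee_pos']*1000,-12.18,1)
E
```

```text
zmed 0.025013758317568267 [-180.57575153 -343.36422423] [204.05258812 311.21005627]
-1 30 0 174 [-3.25808589e-03 -9.77314169e+01] [-98.0, -97.4, -98.1, -98.1, -97.6, -97.9, -98.1, -97.5, -98.0, -97.7, -97.8, -97.8, -98.0, -97.8, -97.8, -97.8, -97.9, -98.1, -97.9, -98.3, -98.2, -98.1, -98.2, -98.5, -98.4, -98.5, -98.7, -98.1, -97.9, -98.1]
1 30 0 174 [-6.85300501e-04  1.00134791e+02] [99.7, 100.0, 100.4, 99.9, 99.9, 100.3, 100.1, 100.1, 100.1, 100.1, 100.0, 100.1, 100.6, 100.4, 100.5, 100.0, 99.8, 100.0, 99.9, 100.0, 100.2, 100.0, 99.9, 99.9, 100.5, 100.0, 99.7, 100.2, 99.7, 100.0]
near [-96, -90, -84, -78, -72, -66, -12, -6, 0, 6, 12, 18, 24, 30, 36, 42, 48, 54, 60, 66, 72, 78, 84, 90, 96] [-1.3, -0.6, -0.3, -0.4, 13.7, 18.2, 17.4, 15.7, 1.3, -0.1, 0.1, -0.5, -0.8, -1.0, -0.9, -1.4, 0.1, -0.3, -0.3, -0.1, -0.0, -0.3, -0.6, -0.6, 0.2]
tcp slab 57.04000469943056 -36.0657938951539 [ 0.57284672 -0.03648844  0.10836332]
from [572.2 -38.1 108.6] -11.1 turn/row 0.0188
[np.float64(0.3), np.float64(-1.7), np.float64(0.2)]
```

View pics/w3.png

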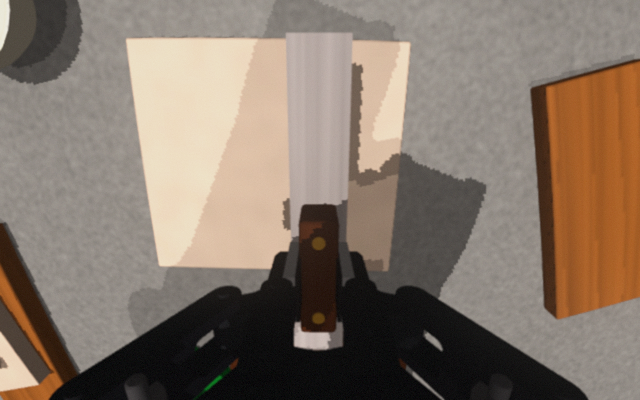

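The slab edges in the wrist view are at (127,40) to (160,265), and they confirm the slab frame to within 1 mm. I align, then descend to 1 mm above the slab with the head about 5 mm short of the edge.

Call:
{"op": "move_arm", "data": {"commands": [{"slide":[1,-3,0],"rotation":[0,0,0.01],"hand":0},{"slide":[1,-4,0],"rotation":[0,0,0.01],"hand":0},{"slide":[2,-4,0],"rotation":[0,0,0],"hand":0},{"slide":[0,0,10],"rotation":[0,0,0],"hand":0},{"slide":[0,0,10],"rotation":[0,0,0],"hand":0},{"slide":[0,0,10],"rotation":[0,0,0],"hand":0},{"slide":[0,0,10],"rotation":[0,0,0],"hand":0},{"slide":[0,0,5],"rotation":[0,0,0],"hand":0},{"slide":[0,0,0],"rotation":[0,0,0],"hand":0},{"slide":[0,0,0],"rotation":[0,0,0],"hand":0}]}}

```text
clock: 9.25
ee_pos: [0.5787, -0.0292, 0.0644]
ee_rot: [0.994, -0.108, 0.0, 0.0]
contact_force: [-1.1, -0.2, -4.1]
grip_width: 0.0159
finger_force: 97.9
```

```bash
cat >> plan.py <<'E'
def slabtcp(s=None):
    s=s or sense();R=Rn.from_quat(s['ee_rot']).as_matrix()
    a=np.radians(-12.2);c=s['ee_pos'][:2]*1000-np.array([524.7,10.8])
    print('x\',y\'',c@[np.cos(a),np.sin(a)],c@[-np.sin(a),np.cos(a)],'z',s['ee_pos'][2]*1000,'yaw',np.degrees(np.arctan2(R[1,0],R[0,0])),'tilt',R[:2,2].round(4),'F',s['contact_force'].round(2),'g',s['grip_width'],s['clock'])
E
python3 -c "
from plan import *
slabtcp()"
```

```text
x',y' 61.231148510196284 -27.656208952097913 z 64.36214508301973 yaw -12.39850789300903 tilt [ 0.0002 -0.0001] F [-1.07 -0.23 -4.08] g 0.015900716629676223 9.25
```

Call:
{"op": "move_arm", "data": {"commands": [{"slide":[0,0,7],"rotation":[0,0,-0.003],"hand":0},{"slide":[0,0,7],"rotation":[0,0,0],"hand":0},{"slide":[0,0,7],"rotation":[0,0,0],"hand":0},{"slide":[0,0,5],"rotation":[0,0,0],"hand":0},{"slide":[0,0,2],"rotation":[0,0,0],"hand":0},{"slide":[0,0,0],"rotation":[0,0,0],"hand":0},{"slide":[0,0,0],"rotation":[0,0,0],"hand":0},{"slide":[0,0,1],"rotation":[0,0,0],"hand":0},{"slide":[0,0,0],"rotation":[0,0,0],"hand":0},{"slide":[0,0,0],"rotation":[0,0,0],"hand":0}]}}

```text
clock: 10.25
ee_pos: [0.5787, -0.0289, 0.0354]
ee_rot: [0.994, -0.106, 0.0, -0.0]
contact_force: [0.3, -0.0, -2.0]
grip_width: 0.0155
finger_force: 97.9
```

```bash
python3 -c "
from plan import *
slabtcp()"
```

```text
x',y' 61.16623561268899 -27.416788800017933 z 35.4311946156207 yaw -12.211288767331387 tilt [0.0003 0.0001] F [ 0.34 -0.   -2.  ] g 0.015514087649330814 10.25
```

Blade is just touching. I ease the head in against the edge.

Call:
{"op": "move_arm", "data": {"commands": [{"slide":[1,0,0],"rotation":[0,0,0],"hand":0},{"slide":[1,0,0],"rotation":[0,0,0],"hand":0},{"slide":[1,0,0],"rotation":[0,0,0],"hand":0},{"slide":[1,0,0],"rotation":[0,0,0],"hand":0},{"slide":[0.5,0,0],"rotation":[0,0,0],"hand":0},{"slide":[0.5,0,0],"rotation":[0,0,0],"hand":0},{"slide":[0,0,0],"rotation":[0,0,0],"hand":0},{"slide":[0,0,0],"rotation":[0,0,0],"hand":0},{"slide":[0,0,0],"rotation":[0,0,0],"hand":0},{"slide":[0,0,0],"rotation":[0,0,0],"hand":0}]}}

```text
clock: 11.25
ee_pos: [0.5828, -0.0299, 0.0354]
ee_rot: [0.994, -0.106, -0.001, -0.0]
contact_force: [-5.3, 0.1, 3.6]
grip_width: 0.0162
finger_force: 98.7
```

```bash
python3 -c "
from plan import *
slabtcp()"
```

```text
x',y' 65.42588531781004 -27.528609555849773 z 35.352023069697175 yaw -12.217775358476754 tilt [-0.0012  0.0005] F [-5.26  0.08  3.63] g 0.01622484698710792 11.25
```

Call:
{"op": "move_arm", "data": {"commands": [{"slide":[0,0,0],"rotation":[0,0,0],"hand":0},{"slide":[0,0,0],"rotation":[0,0,0],"hand":0},{"slide":[0.5,0,0],"rotation":[0,0,0],"hand":0},{"slide":[0.5,0,0],"rotation":[0,0,0],"hand":0},{"slide":[0.5,0,0],"rotation":[0,0,0],"hand":0},{"slide":[0.5,0,0],"rotation":[0,0,0],"hand":0},{"slide":[0,0,0],"rotation":[0,0,0],"hand":0},{"slide":[0,0,0],"rotation":[0,0,0],"hand":0},{"slide":[0,0,0],"rotation":[0,0,0],"hand":0},{"slide":[0,0,0],"rotation":[0,0,0],"hand":0}], "grip_force": 25}}

```text
clock: 12.25
ee_pos: [0.5828, -0.0299, 0.0353]
ee_rot: [0.994, -0.106, -0.003, -0.001]
contact_force: [-11.7, 3.3, 11.7]
grip_width: 0.0161
finger_force: 99.9
```

```bash
python3 -c "
from plan import *
slabtcp()"
```

```text
x',y' 65.41027054479986 -27.488457152937926 z 35.349103693046324 yaw -12.218525906537668 tilt [-0.0049  0.0021] F [-11.74   3.29  11.72] g 0.016097068454842 12.25
```

Call:
{"op": "move_arm", "data": {"commands": [{"slide":[-1,0,0],"rotation":[0,0,0],"hand":0},{"slide":[-0.5,0,0],"rotation":[0,0,0],"hand":0},{"slide":[0,0,0],"rotation":[0,0,0],"hand":18},{"slide":[0,0,0],"rotation":[0,0,0],"hand":22},{"slide":[0,0,0],"rotation":[0,0,0],"hand":26},{"slide":[0,0,0],"rotation":[0,0,0],"hand":32},{"slide":[0,0,0],"rotation":[0,0,0],"hand":40},{"slide":[0,0,0],"rotation":[0,0,0],"hand":50},{"slide":[0,0,0],"rotation":[0,0,0],"hand":50},{"slide":[0,0,0],"rotation":[0,0,0],"hand":50}]}}

```text
clock: 13.25
ee_pos: [0.584, -0.0301, 0.0353]
ee_rot: [0.994, -0.106, 0.0, 0.0]
contact_force: [0.1, 0.1, 0.2]
grip_width: 0.05
finger_force: 0.0
```

Call:
{"op": "move_arm", "data": {"commands": [{"slide":[0,0,-5],"rotation":[0,0,0],"hand":50},{"slide":[0,0,-10],"rotation":[0,0,0],"hand":50},{"slide":[0,0,-15],"rotation":[0,0,0],"hand":50},{"slide":[0,0,-20],"rotation":[0,0,0],"hand":50},{"slide":[0,0,-20],"rotation":[0,0,0],"hand":50},{"slide":[0,0,-20],"rotation":[0,0,0],"hand":50},{"slide":[0,0,-20],"rotation":[0,0,0],"hand":50},{"slide":[0,0,-20],"rotation":[0,0,0],"hand":50},{"slide":[0,0,0],"rotation":[0,0,0],"hand":50},{"slide":[0,0,0],"rotation":[0,0,0],"hand":50}]}}

```text
clock: 14.25
ee_pos: [0.5842, -0.03, 0.1661]
ee_rot: [0.994, -0.106, 0.001, -0.0]
contact_force: [-0.5, -0.3, -0.3]
grip_width: 0.0502
finger_force: 0.0
```

```bash
cat > look.py <<'E'
import sys
from plan import *
s=sense();slabtcp(s);R,t=wristRt(s)
p,d=camera('wrist');m=camera_model('wrist');W=world(d,m,R,t)
n=sys.argv[1];cv2.imwrite(f'pics/{n}.png',p[:,:,::-1])
a=np.radians(-12.2);c=W-np.array([.5247,.0108,0])
Q=np.dstack([c[...,0]*np.cos(a)+c[...,1]*np.sin(a),-c[...,0]*np.sin(a)+c[...,1]*np.cos(a),c[...,2]])*1000
Q[d<=0]=np.nan
np.savez(n+'.npz',p=p,d=d,W=W,Q=Q,R=R,t=t)
E
python3 look.py w4
```

```text
x',y' 66.77915960501076 -27.303212334552352 z 166.14952707389273 yaw -12.209635808661544 tilt [0.0013 0.0005] F [-0.49 -0.3  -0.31] g 0.05022912251491913 14.25
```

View pics/w4.png

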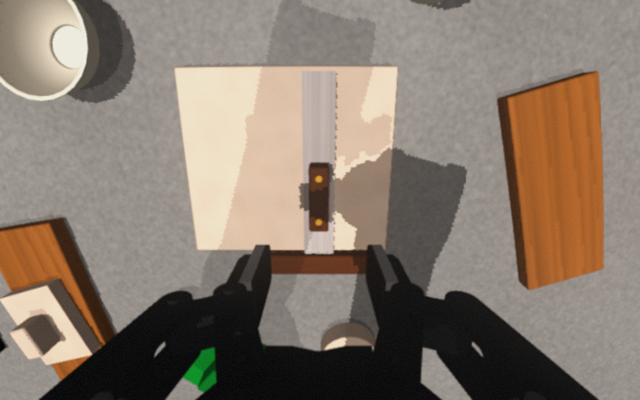

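```bash
python3 - <<'E'
from h import *
f=np.load('w4.npz');Q=f['Q']
for u in(276,284,292,298,344,350,356,362):
    print(u,[(v,*Q[v,u].round(1)) for v in range(244,260,2)])
im=cv2.imread('pics/w4.png')[235:280,240:400];cv2.imwrite('pics/c4.png',cv2.resize(im,None,fx=5,fy=5,interpolation=cv2.INTER_CUBIC))
# blade edges
z=Q[...,2];k=(abs(z-30)<2)&(Q[...,1]>-60)&(Q[...,1]<5)&(Q[...,0]>100)&(Q[...,0]<172)
gray=f['p'].sum(2)
for x in range(105,172,10):
    r=Q[k&(abs(Q[...,0]-x)<3)];print(x,len(r),np.percentile(r[:,1],[1,50,99]).round(1))
E
```

```text
276 [(244, np.float64(5.9), np.float64(16.2), np.float64(24.8)), (246, np.float64(3.8), np.float64(16.3), np.float64(25.3)), (248, np.float64(1.6), np.float64(16.3), np.float64(25.6)), (250, np.float64(-1.1), np.float64(16.5), np.float64(24.8)), (252, np.float64(-3.5), np.float64(16.7), np.float64(24.6)), (254, np.float64(-1.2), np.float64(15.4), np.float64(33.5)), (256, np.float64(-1.4), np.float64(14.8), np.float64(37.5)), (258, np.float64(-4.5), np.float64(15.2), np.float64(36.1))]
284 [(244, np.float64(5.9), np.float64(7.8), np.float64(25.0)), (246, np.float64(3.4), np.float64(8.0), np.float64(24.6)), (248, np.float64(1.5), np.float64(7.9), np.float64(25.3)), (250, np.float64(-1.9), np.float64(8.3), np.float64(23.3)), (252, np.float64(-3.6), np.float64(8.2), np.float64(24.5)), (254, np.float64(-1.7), np.float64(7.3), np.float64(32.6)), (256, np.float64(-1.9), np.float64(6.8), np.float64(36.6)), (258, np.float64(-4.5), np.float64(7.0), np.float64(36.0))]
292 [(244, np.float64(6.0), np.float64(-0.6), np.float64(25.0)), (246, np.float64(4.3), np.float64(-0.6), np.float64(26.4)), (24
[... 2339 characters left out ...]
7.4))]
362 [(244, np.float64(5.8), np.float64(-73.8), np.float64(24.8)), (246, np.float64(3.7), np.float64(-73.8), np.float64(25.3)), (248, np.float64(0.9), np.float64(-74.1), np.float64(24.3)), (250, np.float64(-1.6), np.float64(-74.2), np.float64(24.0)), (252, np.float64(-3.0), np.float64(-74.1), np.float64(25.8)), (254, np.float64(-1.5), np.float64(-72.9), np.float64(33.2)), (256, np.float64(-2.3), np.float64(-72.6), np.float64(36.0)), (258, np.float64(-4.6), np.float64(-72.7), np.float64(35.9))]
105 190 [-42.8 -28.8 -13.9]
115 196 [-43.6 -28.8 -14. ]
125 222 [-43.4 -28.8 -14.2]
135 228 [-43.2 -28.8 -14.3]
145 233 [-43.1 -27.9 -13.6]
155 236 [-42.9 -28.8 -13.7]
165 242 [-43.6 -28.8 -13.9]
```

View pics/c4.png

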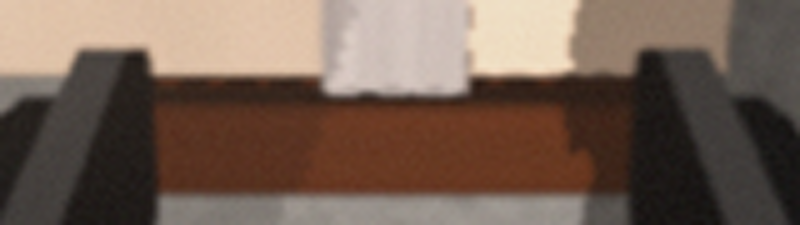

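The crop shows the dark inner face meeting the slab edge (row 250) along its whole length with no gap. The blade is parallel, with edges at y′ = −43.5 and −13.8. The square is done; next is the mould.

```bash
python3 -c "
from plan import *
plan([491,314.4,145],5,10)"
```

```text
from [583.7 -29.9 165.4] -12.21 turn/row -0.03
[np.float64(-16.3), np.float64(-31.7), np.float64(2.0)] [np.float64(-15.4), np.float64(-32.2), np.float64(2.0)] [np.float64(-14.4), np.float64(-32.6), np.float64(2.0)] [np.float64(-13.4), np.float64(-33.0), np.float64(2.0)] [np.float64(-12.4), np.float64(-33.4), np.float64(2.0)] [np.float64(-11.4), np.float64(-33.8), np.float64(2.0)] [np.float64(-10.4), np.float64(-34.1), np.float64(2.0)] [np.float64(-9.4), np.float64(-34.4), np.float64(2.0)] [np.float64(-8.3), np.float64(-34.7), np.float64(2.0)] [np.float64(-7.3), np.float64(-34.9), np.float64(2.0)]
```

Call:
{"op": "move_arm", "data": {"commands": [{"slide":[-16,-32,2],"rotation":[0,0,-0.03],"hand":50},{"slide":[-15,-32,2],"rotation":[0,0,-0.03],"hand":50},{"slide":[-14,-33,2],"rotation":[0,0,-0.03],"hand":50},{"slide":[-13,-33,2],"rotation":[0,0,-0.03],"hand":50},{"slide":[-12,-33,2],"rotation":[0,0,-0.03],"hand":50},{"slide":[-11,-34,2],"rotation":[0,0,-0.03],"hand":50},{"slide":[-10,-34,2],"rotation":[0,0,-0.03],"hand":50},{"slide":[-9,-34,2],"rotation":[0,0,-0.03],"hand":50},{"slide":[-8,-35,2],"rotation":[0,0,-0.03],"hand":50},{"slide":[-7,-35,2],"rotation":[0,0,-0.03],"hand":50}]}}

```text
clock: 15.3
ee_pos: [0.494, 0.3151, 0.1444]
ee_rot: [0.999, 0.044, -0.001, 0.0]
contact_force: [-0.1, -0.2, 0.4]
grip_width: 0.0501
finger_force: 0.0
```

Call:
{"op": "move_arm", "data": {"commands": [{"slide":[0,0,0],"rotation":[0,0,0],"hand":50},{"slide":[0,0,0],"rotation":[0,0,0],"hand":50},{"slide":[0,0,0],"rotation":[0,0,0],"hand":50},{"slide":[0,0,0],"rotation":[0,0,0],"hand":50},{"slide":[0,0,0],"rotation":[0,0,0],"hand":50},{"slide":[0,0,0],"rotation":[0,0,0],"hand":50},{"slide":[0,0,0],"rotation":[0,0,0],"hand":50},{"slide":[0,0,0],"rotation":[0,0,0],"hand":50},{"slide":[0,0,0],"rotation":[0,0,0],"hand":50},{"slide":[0,0,0],"rotation":[0,0,0],"hand":50}], "grip_force": 50}}

```text
clock: 16.3
ee_pos: [0.4952, 0.3141, 0.1453]
ee_rot: [0.999, 0.043, 0.0, -0.0]
contact_force: [1.0, -0.3, -0.4]
grip_width: 0.0498
finger_force: 0.0
```

```bash
python3 look.py w5; python3 - <<'E'
from plan import *
f=np.load('w5.npz');W=f['W'];d=f['d'];z=W[...,2]
near=(d>0)&(np.hypot(W[...,0]-.491,W[...,1]-.3144)<.08)
def big(k):
    _,l,st,_=cv2.connectedComponentsWithStats(k.astype(np.uint8));return l==1+np.argmax(st[1:,4])
k=big(near&(z>.055)&(z<.075));print(np.median(z[k]),rect(k,W))
k=big(near&(z>.031)&(z<.041));print(np.median(z[k]),rect(k,W))
plan([491,314.4,100],5,1)
E
```

```text
x',y' -92.98017398623507 290.2508381390392 z 145.32458772323292 yaw 4.9824000812253315 tilt [0.0001 0.0001] F [ 0.98 -0.28 -0.44] g 0.04975527662077791 16.3
0.06379326135356218 (array([490.5, 316.1]), 39.3, 21.6, 5.2)
0.036045500300373005 (array([490. , 315.9]), 100.1, 70.3, 4.48)
from [495.2 314.1 145.3] 4.98 turn/row -0.0004
[np.float64(-4.1), np.float64(-0.7), np.float64(45.3)]
```

View pics/w5.png

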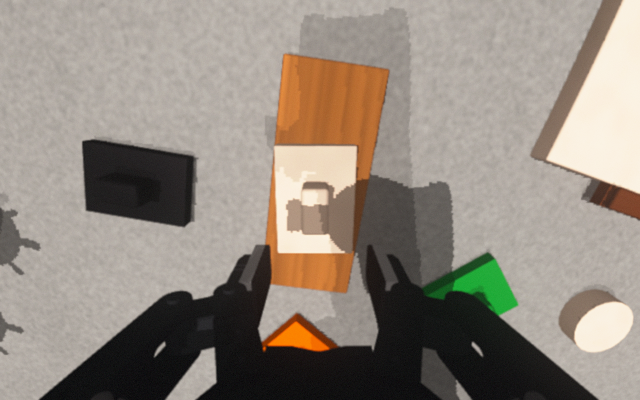

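Mould measures 100×70 at (490.3,316.0), yaw about 4.9°, right side up (ridge at px 316,208).

Call:
{"op": "move_arm", "data": {"commands": [{"slide":[-2.5,-1,10],"rotation":[0,0,0],"hand":60},{"slide":[-2.2,-1.3,15],"rotation":[0,0,0],"hand":60},{"slide":[0,0,15],"rotation":[0,0,0],"hand":60},{"slide":[0,0,15],"rotation":[0,0,0],"hand":60},{"slide":[0,0,15],"rotation":[0,0,0],"hand":60},{"slide":[0,0,15],"rotation":[0,0,0],"hand":60},{"slide":[0,0,12],"rotation":[0,0,0],"hand":60},{"slide":[0,0,9],"rotation":[0,0,0],"hand":60},{"slide":[0,0,0],"rotation":[0,0,0],"hand":60},{"slide":[0,0,0],"rotation":[0,0,0],"hand":60}]}}

```text
clock: 17.35
ee_pos: [0.4906, 0.316, 0.0395]
ee_rot: [0.999, 0.043, 0.0, -0.0]
contact_force: [0.4, 0.6, 0.1]
grip_width: 0.0601
finger_force: 0.0
```

Call:
{"op": "move_arm", "data": {"commands": [{"slide":[0,0,0],"rotation":[0,0,0],"hand":40},{"slide":[0,0,0],"rotation":[0,0,0],"hand":30},{"slide":[0,0,0],"rotation":[0,0,0],"hand":25},{"slide":[0,0,0],"rotation":[0,0,0],"hand":15},{"slide":[0,0,0],"rotation":[0,0,0],"hand":0},{"slide":[0,0,0],"rotation":[0,0,0],"hand":0},{"slide":[0,0,0],"rotation":[0,0,0],"hand":0},{"slide":[0,0,0],"rotation":[0,0,0],"hand":0},{"slide":[0,0,0],"rotation":[0,0,0],"hand":0},{"slide":[0,0,0],"rotation":[0,0,0],"hand":0}], "grip_force": 50}}

```text
clock: 18.35
ee_pos: [0.4906, 0.3163, 0.0399]
ee_rot: [0.999, 0.043, 0.0, -0.0]
contact_force: [-0.8, 0.3, 6.1]
grip_width: 0.0208
finger_force: 50.6
```

```bash
python3 -c "
from plan import *
slabtcp();plan([0,0,0],5,1)"
```

```text
x',y' -97.8978824807551 291.3580992648023 z 39.85902881048904 yaw 4.976942342422833 tilt [0.0005 0.0007] F [-0.83  0.33  6.12] g 0.020817926481869375 18.35
from [490.6 316.3  39.9] 4.98 turn/row -0.0004
[np.float64(-516.2), np.float64(272.5), np.float64(39.9)]
```

Call:
{"op": "move_arm", "data": {"commands": [{"slide":[0,0,-3],"rotation":[0,0,0],"hand":0},{"slide":[0,0,-6],"rotation":[0,0,0],"hand":0},{"slide":[0,0,-10],"rotation":[0,0,0],"hand":0},{"slide":[0,0,-12],"rotation":[0,0,0],"hand":0},{"slide":[0,0,-12],"rotation":[0,0,0],"hand":0},{"slide":[0,0,-12],"rotation":[0,0,0],"hand":0},{"slide":[0,0,-12],"rotation":[0,0,0],"hand":0},{"slide":[0,0,-8],"rotation":[0,0,0],"hand":0},{"slide":[0,0,0],"rotation":[0,0,0],"hand":0},{"slide":[0,0,0],"rotation":[0,0,0],"hand":0}]}}

```text
clock: 19.35
ee_pos: [0.49, 0.3161, 0.1142]
ee_rot: [0.999, 0.043, -0.0, -0.0]
contact_force: [0.2, 0.2, -2.5]
grip_width: 0.0212
finger_force: 49.7
```

```bash
python3 look.py w6; python3 - <<'E'
from plan import *
f=np.load('w6.npz');d=f['d'];s=sense();M=Rn.from_quat(s['ee_rot']).as_matrix()
T=(f['W']-s['ee_pos'])@M*1000
k=(d>0)&(abs(T[...,2]-4)<6)&(abs(T[...,0])<70)&(abs(T[...,1])<60)&(T[...,0]>22)
print(np.median(T[k][:,2]),k.sum(),T[k].max(0))
for x in range(26,52,4):
    r=T[k&(abs(T[...,0]-x)<2)];print(x,len(r),np.percentile(r[:,1],[.5,99.5]).round(1),np.median(r[:,2]).round(2))
for y in range(-30,31,10):
    r=T[k&(abs(T[...,1]-y)<3)];print(y,np.percentile(r[:,0],99.5).round(1),np.median(r[:,2]).round(2))
plan([613.3,18.2,115],-12.2,20)
E
```

```text
x',y' -98.37798558993909 291.03576789477955 z 114.24176680283509 yaw 4.985468522590795 tilt [-0.0002  0.0001] F [ 0.16  0.18 -2.51] g 0.021165648116594885 19.35
3.60224909235254 7365 [49.85105922 35.40127241  9.97336295]
26 973 [-33.9  35. ] 3.57
30 984 [-33.8  34.5] 3.59
34 1028 [-34.   34.4] 3.5
38 1045 [-33.8  34.7] 3.54
42 1052 [-34.   34.7] 3.65
46 1081 [-33.8  34.6] 3.56
50 714 [-33.7  34.4] 4.24
-30 49.7 3.63
-20 49.6 3.59
-10 49.6 3.54
0 49.6 3.58
10 49.5 3.58
20 49.5 3.66
30 49.5 3.58
from [489.9 315.9 113.9] 4.99 turn/row 0.015
[np.float64(4.9), np.float64(15.4), np.float64(-0.1)] [np.float64(5.1), np.float64(15.3), np.float64(-0.1)] [np.float64(5.3), np.float64(15.2), np.float64(-0.1)] [np.float64(5.5), np.float64(15.1), np.float64(-0.1)] [np.float64(5.8), np.float64(15.0), np.float64(-0.1)] [np.float64(6.0), np.float64(15.0), np.float64(-0.1)] [np.float64(6.2), np.float64(14.9), np.float64(-0.1)] [np.float64(6.4), np.float64(14.8), np.float64(-0.1)] [np.float64(6.7), np.float64(14.7), np.float64(-0.1)] [np.float64(6.9), np.float64(14.6), np.float64(-0.1)] [np.float64(7.1), np.float64(14.5), np.float64(-0.1)] [np.float64(7.3), np.float64(14.4), np.float64(-0.1)] [np.float64(7.5), np.float64(14.2), np.float64(-0.1)] [np.float64(7.7), np.float64(14.1), np.float64(-0.1)] [np.float64(8.0), np.float64(14.0), np.float64(-0.1)] [np.float64(8.2), np.float64(13.9), np.float64(-0.1)] [np.float64(8.4), np.float64(13.8), np.float64(-0.1)] [np.float64(8.6), np.float64(13.6), np.float64(-0.1)] [np.float64(8.8), np.float64(13.5), np.float64(-0.1)] [np.float64(9.0), np.float64(13.4), np.float64(-0.1)]
```

Mould sits centred and square in the hand, underside 19.6 mm below the TCP.

Call:
{"op": "move_arm", "data": {"commands": [{"slide":[5,15,0],"rotation":[0,0,0.015],"hand":0},{"slide":[5,15,0],"rotation":[0,0,0.015],"hand":0},{"slide":[5,15,0],"rotation":[0,0,0.015],"hand":0},{"slide":[6,15,0],"rotation":[0,0,0.015],"hand":0},{"slide":[6,15,0],"rotation":[0,0,0.015],"hand":0},{"slide":[6,15,0],"rotation":[0,0,0.015],"hand":0},{"slide":[6,15,0],"rotation":[0,0,0.015],"hand":0},{"slide":[6,15,0],"rotation":[0,0,0.015],"hand":0},{"slide":[7,15,0],"rotation":[0,0,0.015],"hand":0},{"slide":[7,15,0],"rotation":[0,0,0.015],"hand":0}]}}

```text
clock: 20.4
ee_pos: [0.5526, 0.1657, 0.1143]
ee_rot: [0.999, -0.032, 0.0, -0.0]
contact_force: [0.7, 0.0, -2.6]
grip_width: 0.0208
finger_force: 49.6
```

Call:
{"op": "move_arm", "data": {"commands": [{"slide":[7,14,0],"rotation":[0,0,0.015],"hand":0},{"slide":[7,14,0],"rotation":[0,0,0.015],"hand":0},{"slide":[8,14,0],"rotation":[0,0,0.015],"hand":0},{"slide":[8,14,0],"rotation":[0,0,0.015],"hand":0},{"slide":[8,14,0],"rotation":[0,0,0.015],"hand":0},{"slide":[8,14,0],"rotation":[0,0,0.015],"hand":0},{"slide":[8,12,0],"rotation":[0,0,0.015],"hand":0},{"slide":[8,8,0],"rotation":[0,0,0.015],"hand":0},{"slide":[8,4,0],"rotation":[0,0,0.015],"hand":0},{"slide":[0,0,0],"rotation":[0,0,0.015],"hand":0}]}}

```text
clock: 21.4
ee_pos: [0.6103, 0.0502, 0.1145]
ee_rot: [0.994, -0.107, 0.001, 0.0]
contact_force: [-0.0, 0.4, -2.5]
grip_width: 0.0215
finger_force: 49.5
```

```bash
python3 look.py w7; python3 - <<'E'
from plan import *
slabtcp()
f=np.load('w7.npz');Q=f['Q'];d=f['d']
k=(d>0)&(abs(Q[...,2]-30)<2)&(Q[...,1]>-60)&(Q[...,1]<5)
for x in range(140,175,6):
    r=Q[k&(abs(Q[...,0]-x)<3)]
    if len(r)>20: print(x,len(r),np.percentile(r[:,1],[1,50,99]).round(1))
E
```

```text
x',y' 75.38709805768491 56.61663694864208 z 114.46545786738403 yaw -12.32749214624453 tilt [ 0.0011 -0.0005] F [-0.03  0.39 -2.47] g 0.02147057738157847 21.4
x',y' 74.48876977182903 57.40964745738658 z 114.21672644915026 yaw -12.318148610941984 tilt [0.0002 0.0001] F [ 0.23  0.66 -1.62] g 0.020897559953596625 21.45
140 355 [-42.6 -27.8 -13. ]
146 331 [-42.9 -28.1 -13.2]
152 352 [-43.  -27.  -13.2]
158 352 [-43.4 -29.  -13.5]
164 365 [-43.1 -28.1 -13.5]
170 367 [-42.5 -27.8 -13.1]
```

View pics/w7.png

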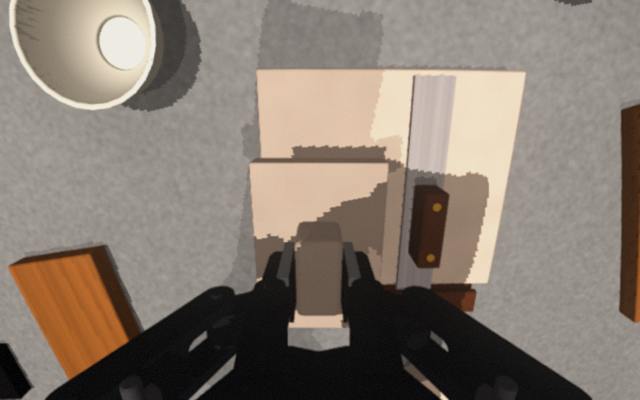

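Blade edge (+y′ side) is at about −13.3. I shift to leave a 4 mm gap, then descend.

Call:
{"op": "move_arm", "data": {"commands": [{"slide":[2,6,0],"rotation":[0,0,-0.002],"hand":0},{"slide":[3,8,0],"rotation":[0,0,0],"hand":0},{"slide":[3,9,0],"rotation":[0,0,0],"hand":0},{"slide":[2.5,8.4,0],"rotation":[0,0,0],"hand":0},{"slide":[0,0,10],"rotation":[0,0,0],"hand":0},{"slide":[0,0,10],"rotation":[0,0,0],"hand":0},{"slide":[0,0,10],"rotation":[0,0,0],"hand":0},{"slide":[0,0,8],"rotation":[0,0,0],"hand":0},{"slide":[0,0,0],"rotation":[0,0,0],"hand":0},{"slide":[0,0,0],"rotation":[0,0,0],"hand":0}]}}

```text
clock: 22.45
ee_pos: [0.6128, 0.0183, 0.0761]
ee_rot: [0.994, -0.105, -0.0, 0.0]
contact_force: [0.2, 0.4, -1.2]
grip_width: 0.021
finger_force: 49.6
```

```bash
python3 -c "
from plan import *
slabtcp()"
```

```text
x',y' 84.50997796278439 25.91883583256757 z 76.05780205069071 yaw -12.085976582844394 tilt [-0.0004 -0.0002] F [ 0.16  0.45 -1.24] g 0.020989966889758724 22.45
```

Call:
{"op": "move_arm", "data": {"commands": [{"slide":[0,0,8],"rotation":[0,0,0.002],"hand":0},{"slide":[0,0,8],"rotation":[0,0,0],"hand":0},{"slide":[0,0,8],"rotation":[0,0,0],"hand":0},{"slide":[0,0,4],"rotation":[0,0,0],"hand":0},{"slide":[0,0,2],"rotation":[0,0,0],"hand":0},{"slide":[0,0,0.5],"rotation":[0,0,0],"hand":0},{"slide":[0,0,0.5],"rotation":[0,0,0],"hand":0},{"slide":[0,0,0.5],"rotation":[0,0,0],"hand":0},{"slide":[0,0,0],"rotation":[0,0,0],"hand":0},{"slide":[0,0,0],"rotation":[0,0,0],"hand":0}]}}

```text
clock: 23.45
ee_pos: [0.613, 0.0182, 0.045]
ee_rot: [0.994, -0.106, 0.0, -0.0]
contact_force: [-0.4, -0.4, -2.3]
grip_width: 0.021
finger_force: 49.6
```

```bash
python3 -c "
from plan import *
slabtcp()"
```

```text
x',y' 84.7155187790413 25.85533377374646 z 44.97121132779492 yaw -12.213958267876722 tilt [0.0003 0.    ] F [-0.41 -0.36 -2.32] g 0.020984363437157465 23.45
```

Call:
{"op": "move_arm", "data": {"commands": [{"slide":[0,0,0.4],"rotation":[0,0,0],"hand":0},{"slide":[0,0,0],"rotation":[0,0,0],"hand":0},{"slide":[0,0.7,0],"rotation":[0,0,0],"hand":0},{"slide":[0,0.7,0],"rotation":[0,0,0],"hand":0},{"slide":[0,0.7,0],"rotation":[0,0,0],"hand":0},{"slide":[0,0.7,0],"rotation":[0,0,0],"hand":0},{"slide":[0,0.4,0],"rotation":[0,0,0],"hand":0},{"slide":[0,0,0],"rotation":[0,0,0],"hand":0},{"slide":[0,0,0],"rotation":[0,0,0],"hand":0},{"slide":[0,0,0],"rotation":[0,0,0],"hand":0}]}}

```text
clock: 24.45
ee_pos: [0.6131, 0.0161, 0.0449]
ee_rot: [0.994, -0.106, 0.001, -0.001]
contact_force: [0.3, 4.5, 5.7]
grip_width: 0.0212
finger_force: 50.6
```

```bash
python3 look.py w8; python3 - <<'E'
from plan import *
f=np.load('w8.npz');Q=f['Q'];p=f['p'];d=f['d']
for x in range(104,134,6):
    k=(d>0)&(abs(Q[...,0]-x)<3)
    r=Q[k&(abs(Q[...,2]-41)<2)&(abs(Q[...,1])<70)];b=Q[k&(abs(Q[...,2]-30)<2)&(Q[...,1]>-55)&(Q[...,1]<-5)]
    print(x,'mould',np.percentile(r[:,1],[.5,99.5]).round(1),np.median(r[:,2]).round(1),'blade',np.percentile(b[:,1],[1,99]).round(1),len(b))
E
```

```text
x',y' 85.2694726838666 23.900166694829068 z 44.9012282739658 yaw -12.169886681998168 tilt [0.0015 0.0014] F [0.28 4.5  5.67] g 0.02115768566074508 24.45
104 mould [-11.1  57.5] 41.0 blade [-43.  -14.8] 507
110 mould [-11.5  57.5] 41.1 blade [-42.9 -14.6] 535
116 mould [-11.2  57.3] 41.1 blade [-43.  -14.2] 544
122 mould [-11.   57.4] 41.0 blade [-43.  -14.3] 573
128 mould [-11.1  57.3] 41.0 blade [-43.  -14.5] 592
```

Call:
{"op": "move_arm", "data": {"commands": [{"slide":[0,0,-0.4],"rotation":[0,0,0],"hand":0},{"slide":[0,0,0],"rotation":[0,0,0],"hand":0},{"slide":[0,0,0],"rotation":[0,0,0],"hand":0},{"slide":[0,0,0],"rotation":[0,0,0],"hand":0},{"slide":[0,0.3,0],"rotation":[0,0,0],"hand":0},{"slide":[0,0,0],"rotation":[0,0,0],"hand":0},{"slide":[0,0,0],"rotation":[0,0,0],"hand":0},{"slide":[0,0,0],"rotation":[0,0,0],"hand":0},{"slide":[0,0,0],"rotation":[0,0,0],"hand":0},{"slide":[0,0,0],"rotation":[0,0,0],"hand":0}]}}

```text
clock: 25.5
ee_pos: [0.6124, 0.0147, 0.0449]
ee_rot: [0.994, -0.106, 0.0, -0.0]
contact_force: [3.0, 3.3, 1.9]
grip_width: 0.0211
finger_force: 50.2
```

```bash
cat > gap.py <<'E'
import sys
from plan import *
f=np.load(sys.argv[1]+'.npz');Q=f['Q'];d=f['d']
for x in range(104,134,6):
    k=(d>0)&(abs(Q[...,0]-x)<3)
    r=Q[k&(abs(Q[...,2]-41)<2)&(abs(Q[...,1])<70)];b=Q[k&(abs(Q[...,2]-30)<2)&(Q[...,1]>-55)&(Q[...,1]<-5)]
    print(x,'mould',np.percentile(r[:,1],[.5,99.5]).round(1),np.median(r[:,2]).round(1),'blade',np.percentile(b[:,1],[1,99]).round(1),len(b))
E
python3 look.py w9;python3 gap.py w9
```

```text
x',y' 84.8560650407503 22.355074120531615 z 44.900268449506854 yaw -12.216561316668518 tilt [ 0.0005 -0.    ] F [3.03 3.34 1.93] g 0.021108584459200472 25.5
104 mould [-12.7  55.9] 41.0 blade [-43.2 -16.2] 478
110 mould [-13.  56.] 41.0 blade [-43.1 -16.1] 519
116 mould [-12.6  55.9] 41.0 blade [-43.4 -15.7] 521
122 mould [-12.7  56. ] 41.1 blade [-43.4 -15.8] 551
128 mould [-12.6  55.9] 41.1 blade [-43.3 -15.9] 560
```

Call:
{"op": "move_arm", "data": {"commands": [{"slide":[0,0.3,0],"rotation":[0,0,0],"hand":0},{"slide":[0,0.3,0],"rotation":[0,0,0],"hand":0},{"slide":[0,0.3,0],"rotation":[0,0,0],"hand":0},{"slide":[0,0.3,0],"rotation":[0,0,0],"hand":0},{"slide":[0,0.3,0],"rotation":[0,0,0],"hand":0},{"slide":[0,0,0],"rotation":[0,0,0],"hand":0},{"slide":[0,0,0],"rotation":[0,0,0],"hand":0},{"slide":[0,0,0],"rotation":[0,0,0],"hand":0},{"slide":[0,0,0],"rotation":[0,0,0],"hand":0},{"slide":[0,0,0],"rotation":[0,0,0],"hand":0}]}}

```text
clock: 26.55
ee_pos: [0.6119, 0.0141, 0.0449]
ee_rot: [0.994, -0.106, 0.0, -0.001]
contact_force: [2.3, 5.2, 2.6]
grip_width: 0.021
finger_force: 50.4
```

```bash
python3 look.py w10;python3 gap.py w10
```

```text
x',y' 84.56328032789771 21.629158050364314 z 44.90342751102856 yaw -12.18463518063837 tilt [0.0001 0.001 ] F [2.31 5.22 2.6 ] g 0.020974457208992534 26.55
104 mould [-13.3  55.1] 41.0 blade [-43.9 -16.9] 487
110 mould [-13.7  55.1] 41.0 blade [-44.1 -16.7] 506
116 mould [-13.3  55.1] 41.1 blade [-43.9 -16.6] 526
122 mould [-13.4  55.1] 41.0 blade [-44.1 -16.5] 545
128 mould [-13.5  55. ] 41.1 blade [-44.2 -16.7] 560
```

The blade moved along with the mould (far edge −43.2 → −44.0), so they are in contact. I release gently and rise.

Call:
{"op": "move_arm", "data": {"commands": [{"slide":[0,0,0],"rotation":[0,0,0],"hand":22},{"slide":[0,0,0],"rotation":[0,0,0],"hand":24},{"slide":[0,0,0],"rotation":[0,0,0],"hand":26},{"slide":[0,0,0],"rotation":[0,0,0],"hand":28},{"slide":[0,0,0],"rotation":[0,0,0],"hand":31},{"slide":[0,0,0],"rotation":[0,0,0],"hand":34},{"slide":[0,0,0],"rotation":[0,0,0],"hand":36},{"slide":[0,0,0],"rotation":[0,0,0],"hand":36},{"slide":[0,0,0],"rotation":[0,0,0],"hand":36},{"slide":[0,0,0],"rotation":[0,0,0],"hand":36}]}}

```text
clock: 27.6
ee_pos: [0.6118, 0.0133, 0.0448]
ee_rot: [0.994, -0.106, 0.0, -0.0]
contact_force: [-0.1, 0.2, 0.0]
grip_width: 0.0363
finger_force: 0.0
```

Call:
{"op": "move_arm", "data": {"commands": [{"slide":[0,0,-5],"rotation":[0,0,0],"hand":36},{"slide":[0,0,-10],"rotation":[0,0,0],"hand":36},{"slide":[0,0,-15],"rotation":[0,0,0],"hand":36},{"slide":[0,0,-20],"rotation":[0,0,0],"hand":36},{"slide":[-5,10,-20],"rotation":[0,0,0],"hand":50},{"slide":[-5,10,-20],"rotation":[0,0,0],"hand":50},{"slide":[-5,10,-20],"rotation":[0,0,0],"hand":50},{"slide":[-5,10,-20],"rotation":[0,0,0],"hand":50},{"slide":[0,0,0],"rotation":[0,0,0],"hand":70},{"slide":[0,0,0],"rotation":[0,0,0],"hand":70}]}}

```text
clock: 28.6
ee_pos: [0.5842, -0.0213, 0.1758]
ee_rot: [0.994, -0.107, 0.001, -0.001]
contact_force: [-0.1, -0.1, -0.5]
grip_width: 0.0703
finger_force: 0.0
```

```bash
python3 look.py w11; python3 gap.py w11; python3 - <<'E'
from h import *
im=cv2.imread('pics/w11.png');cv2.imwrite('pics/c11.png',cv2.resize(im[40:300,160:460],None,fx=2.3,fy=2.3,interpolation=3))
f=np.load('w11.npz');Q=f['Q'];d=f['d']
for x in range(40,174,12):
    k=(d>0)&(abs(Q[...,0]-x)<3)
    b=Q[k&(abs(Q[...,2]-30)<2)&(Q[...,1]>-55)&(Q[...,1]<-5)]
    r=Q[k&(abs(Q[...,2]-41)<2)&(abs(Q[...,1])<70)]
    print(x,np.percentile(b[:,1],[1,99]).round(1),np.percentile(r[:,1],[1,99]).round(1) if len(r)>50 else '')
for y in range(-76,22,10): # head: top inner edge
    r=Q[(abs(Q[...,1]-y)<3)&(abs(Q[...,2]-36)<2)&(Q[...,0]>-30)&(Q[...,0]<8)]
    if len(r)>10: print('head',y,np.percentile(r[:,0],[1,99]).round(1))
E
```

```text
x',y' 64.978019300334 -18.84051548611424 z 175.7732693946491 yaw -12.227441558048293 tilt [0.0017 0.0009] F [-0.12 -0.13 -0.52] g 0.07028501834848608 28.6
104 mould [-14.7  54.9] 41.1 blade [-44.4 -15.5] 193
110 mould [-14.7  54.5] 40.9 blade [-44.1 -15.5] 208
116 mould [-14.8  55. ] 41.1 blade [-44.9 -15.5] 189
122 mould [-14.8  54.7] 41.0 blade [-44.8 -15.6] 223
128 mould [-14.8  54.9] 41.0 blade [-44.6 -15.6] 192
40 [-44.8 -15.1] [-14.3  54.3]
52 [-44.7 -15.2] [-14.4  54.2]
64 [-44.3 -15.3] [-14.4  54.3]
76 [-44.5 -15.3] [-14.5  54.4]
88 [-44.8 -15.4] [-14.6  54.5]
100 [-44.4 -15.4] [-14.7  54.3]
112 [-44.1 -15.5] [-14.7  54.4]
124 [-44.8 -15.6] [-14.6  54.5]
136 [-44.5 -15.6] [-13.4  48. ]
148 [-44.2 -15.7] 
160 [-44.  -15.8] 
172 [-43.7 -15.8] 
head -76 [-22.5  -1.9]
head -66 [-22.6  -1.9]
head -56 [-22.3  -1.7]
head -46 [-22.3  -1.8]
head -36 [-22.2  -2.1]
head -26 [-22.2  -1.4]
head -16 [-22.3  -1.7]
head -6 [-22.3  -1.3]
head 4 [-22.3  -1.6]
head 14 [-22.   -1.5]
```

View pics/c11.png

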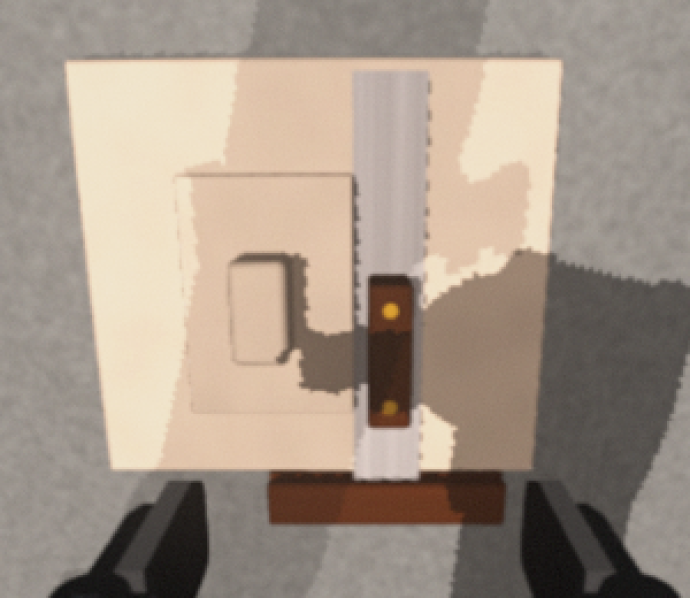

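Mould and blade are in contact in the crop (joint at x≈355). The head lies along the edge (y≈472). The numbers hint at a 0.3° turn, so I check it against the slab's own edges in the same view, now that the arm has settled.

```bash
python3 look.py w12; python3 - <<'E'
from h import *
for n in('w4','w12'):
    f=np.load(n+'.npz');Q=f['Q'];d=f['d'];z=Q[...,2]
    def fit(sel,along,across,rng,q,name,step=4):
        X,Y=[],[]
        for a in range(*rng,step):
            r=Q[sel&(abs(Q[...,along]-a)<3)][:,across]
            if len(r)>15: X.append(a);Y.append(np.percentile(r,q))
        if len(X)<5: return
        c=np.polyfit(X,Y,1);Y=np.array(Y);k=abs(Y-np.polyval(c,X))<1;c=np.polyfit(np.array(X)[k],Y[k],1)
        print(n,name,'angle %.2f deg'%np.degrees(np.arctan(c[0])*(1 if along==1 else 1)),'at0 %.1f'%c[1],'n',k.sum(),'rms %.2f'%np.std(Y[k]-np.polyval(c,np.array(X)[k])))
    ok=d>0;x,y=Q[...,0],Q[...,1];sl=ok&(abs(z-25)<2)
    fit(sl&(y<-60)&(y>-112),0,1,(5,172),1,'slab -y')
    fit(sl&(y>60)&(y<112),0,1,(5,172),99,'slab +y')
    fit(sl&(x>150)&(x<190),1,0,(-90,90),99,'slab far')
    bl=ok&(abs(z-30)<1.8)&(y>-52)&(y<-5)
    fit(bl,0,1,(130,172),98,'blade +y (free part)');fit(bl,0,1,(100,172),2,'blade -y')
    fit(ok&(abs(z-41)<2)&(abs(y)<70),0,1,(40,132),2,'mould -y')
    fit(ok&(abs(z-41)<2)&(abs(y)<70),0,1,(40,132),98,'mould +y')
    hd=ok&(abs(z-36)<2)&(x<6)&(x>-30)&(abs(y+28)<54)
    fit(hd,1,0,(-78,20),1,'head outer');fit(hd,1,0,(-78,20),99,'head inner')
E
```

```text
x',y' 64.53076560964477 -18.393985084726882 z 174.90094354001477 yaw -12.180222071668638 tilt [0.0003 0.0008] F [-0.29 -0.71 -0.5 ] g 0.06972822891409536 28.65
w4 slab -y angle -0.30 deg at0 -97.1 n 42 rms 0.28
w4 slab +y angle 0.10 deg at0 99.7 n 42 rms 0.29
w4 slab far angle -0.09 deg at0 178.4 n 44 rms 0.38
w4 blade +y (free part) angle 0.50 deg at0 -15.3 n 11 rms 0.24
w4 blade -y angle -0.14 deg at0 -42.7 n 18 rms 0.28
w4 head outer angle -0.05 deg at0 -22.2 n 25 rms 0.20
w4 head inner angle 0.06 deg at0 -1.4 n 25 rms 0.12
w12 slab -y angle -0.36 deg at0 -97.0 n 42 rms 0.20
w12 slab +y angle -0.22 deg at0 100.5 n 42 rms 0.36
w12 slab far angle 0.01 deg at0 177.9 n 45 rms 0.31
w12 blade +y (free part) angle -0.22 deg at0 -14.7 n 11 rms 0.00
w12 blade -y angle 0.86 deg at0 -46.2 n 18 rms 0.34
w12 mould -y angle -0.28 deg at0 -13.8 n 2 rms 0.00
w12 mould +y angle -0.01 deg at0 54.0 n 23 rms 0.23
w12 head outer angle -0.10 deg at0 -22.8 n 25 rms 0.17
w12 head inner angle 0.10 deg at0 -1.8 n 25 rms 0.15
```

```bash
python3 -c "
from station import *
print(close_job())"
```

```text
the job is handed in; nothing more can be done
None
```

I handed the job in at 28.7 s. The T-square lies across the slab with its head flush along the near edge. The mould is right side up, wholly on the slab and against the blade; the wrist view shows no gap at either joint, to about 1 mm. The mug, bowl and plaster disc were not touched.

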